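# Charge the barrel tumbler and lock its port

## Robot

A 7-joint arm with a two-finger parallel gripper is mounted at the origin on the work surface; the furniture and walls round the work are solid. World frame = base frame: x ahead of the robot, y to its left, z up, the work surface at z = 0. Lengths are in m, angles in rad, forces in N, time in s.
With the tool pointing down it reaches from about 0.425 to 0.925 m from the base axis. Payload 6.8 kg.
Tool frame: the origin (TCP) lies on the centre line of the jaws, within the pads' length; the fingertips stand 19 mm ahead of it and the grasp point (between the pads) is the TCP; z points along the fingers, y is the line along which they close (so a half turn about z gives the same grasp; the last joint's range is limited). The gripper opens to 85 mm and grips with 20 to 120 N. Pads are 22 mm wide; open, the fingers measure 114 mm over their backs; the gripper's body (76 mm by 85 mm) begins 54 mm behind the grasp point. The pads swing forward as they close: fully open they stand 13 mm farther back than shut.
Start: joints at [1.036, 0.477, 0.022, 1.555, -0.011, 1.109, -0.083], TCP at [0.279, -0.614, 0.25] pointing down, gripper open.
Joint ranges: [-2.96, 2.96], [-0.34, 2.1], [-1.41, 1.46], [0.24, 2.44], [-1.37, 4.51], [0.17, 1.92], [-2.96, 2.96]. Speed limits (rad/s): [2.39, 2.39, 3.14, 3.14, 3.14, 3.14, 3.14].

## Interface

Orientations are given as a rotation vector (axis times angle).
In Python, from bench import r gives the robot as it stands. The module is installed in compiled form; this text tells all that it offers.
- The arm moves only by the tool arm_command, never from a script. Its argument "rows" is a list of rows, each an object of numbers: "fingers": the opening, from -1 (shut) to 1 (fully open); "x", "y", "z": the shift along the tool's x, y, z in m; "ax", "ay", "az": the turn, a rotation vector about the tool's x, y, z in degrees. In form: [{"fingers": .., "x": .., "y": .., "z": .., "ax": .., "ay": .., "az": ..}, ...]. A call has 1 to 10 rows; each row shifts and turns the commanded pose from where the row before left it, along the tool's axes as they then stand; what a row does not reach is not made up. A row lasts 1/12 s, in which the tool goes at most 41.7 mm and 7.16 degrees, less where a joint would pass 70% of its speed; a pose out of reach is approached as far as the arm can. A call is refused whole if a number of a shift passes 0.0417 or a number of a turn 7.16, either way. A call with a gripper value outside its range is refused whole. The fingers move at their own pace and stop on an object; "grip_force" is the grip in N (left out, the last holds). Time passes only in rows, so rows that do not move let the fingers close. It gives the time, the measured TCP pose, the force, the opening and the grip force at its end, in the units of the state.
- r.get_obs(): the state, without advancing time (a new reading comes with each control period).
- r.grab_frame(name): name is "scene" or "top"; returns a dict with "frame" (480x640x3 uint8, red, green, blue), "depth" (480x640 float32, m along the optical axis (not along the pixel's ray), 0 where there is no reading), "K" (3x3 intrinsics, pixels), "world_from_camera" (4x4, takes a point from camera to world coordinates). Camera axes: x right, y down, z forward; pixel columns grow to the right and rows downward; lengths in m; the calibration is good to about 2 mm. A picture is of the moment at which its call begins.
- r.hand_in(): hands the job in; it is judged then, once.
The state is a dict: "clock": time; "joints": joint angles; "qvel": joint speeds; "tau": joint torques, N m; "tcp_pos": TCP position; "orientation": TCP orientation; "contact_force": force on the tool from outside, world axes, zero at the start; "moment": the same for the moment, N m; "grip_width": finger opening in m; "gripper_force": force on a finger pad.
Only numpy, scipy, OpenCV 4.12 (cv2) and the standard library are available. Lean on these libraries where they do the work, as an engineer would, in place of code of your own. Each camera call takes 0.05 s, during which the arm holds its last target. There are 200 camera calls.

## Task

Load the five steel bushes into the barrel tumbler: carry the scoop by its handle, hold its nose just over the tumbler's filling port and tilt it so that all five slide through the port into the barrel. Then set the empty scoop back flat on the table, clear of the machine. Finally push the sliding cover fully shut and lock it: press its wing head down, turn it a quarter turn clockwise until it catches, and let go, leaving the tools and supplies lying around as they are.

Things in the scene. Friction and masses are not known exactly. Their poses are not given: they have to be found in the camera images.
- tumbler: Barrel tumbler fixed to the table: grey hexagonal barrel, 120 mm across flats, 216 long, one flat up at 138 mm. Origin: on the table below the barrel's middle; y along the barrel to the port end, x across to the finned motor (x 58 to 135, y -131 to -21, 90 mm high). Belt guard beyond the -y end, 118 mm high. Cover guides on top at x +-34, y -99 to 89, 167 mm above the table. Does not turn.
- port (a point): Centre of the filling neck's mouth, at rim height, 160 mm above the table, at tumbler x 0, y +55 mm. The opening is 50 mm (tumbler x) by 54 mm (tumbler y), walls 3 mm, neck 22 mm high; it leads straight down into the hollow barrel, whose floor is 24 mm above the table.
- cover (a joint): Travel (m) of the flat steel cover, 56 x 120 x 4 mm, top 164.5 mm above the table, sliding in guides to tumbler +y. Starts at 0 (wide open) to 0.008; 0.068 is its stop, port shut. Slides with 1 to 2 N and stays where left. Push on the -y end of the wing head or the cover's rear edge, 30 mm behind the wing's axis.
- stud (a joint): How far (m) the quarter-turn fastener on the cover is pressed: 0 up, 0.009 end stop. A spring lifts it (3 N at 0, 8 N at 0.009). With the cover shut it turns only when pressed at least 0.0075 (do not force it). Turned a quarter turn and let go, its cross bar springs up into a notch and stays caught about 0.0045 down.
- wing (a joint): Turn (rad) of the fastener's wing head, clockwise seen from above: 0 unlocked (wing along tumbler y), 1.571 locked (wing along tumbler x, end stop). Turned beyond about 1.4 and let go, it is caught in its notch. Turns with about 0.02 N m.
- wing_top (a point): Middle of the top of the wing head, on its axis, 198.5 mm above the table (34 above the cover) when up. Dark steel bar 9 mm thick, 34 long, 22 high, to be pinched across its thickness; below it a 26 mm disc, its top 21 mm under this point. At tumbler x 0, y = cover travel - 68 mm (0 when shut).
- scoop: Loading scoop, an open-fronted chute of bare sheet aluminium, 180 x 45 x 74 mm with handle, 0.18 to 0.29 kg, flat on the table with five bushes in it. Origin: middle of its underside; x to the open nose, z up. Inside 36 mm wide, walls 30 mm high; floor flat, rising 7 degrees from x +25 mm to the nose. The bushes start to slide at 20 to 25 degrees nose-down; at 40 they run out at once.
- spout (a point): Middle of the nose edge of the scoop's floor: scoop x +91.5, y 0, z +11.5 mm. The nose is 42 mm wide outside.
- grip (a point): Centre of the scoop's black handle bar: scoop x -5, y 0, z +66 mm. The bar runs along the scoop's x, 92 mm long, 14 mm thick (y), 16 mm high, on two wire stirrups at x -44 and +34 mm; pinch it across its thickness between them. Its underside is 28 mm above the scoop's walls.
- bush0: Plain steel bush 1 of five, 16 mm in diameter and 14 mm long, 18 g, lying loose in the scoop. Origin: its centre, z along its axis.
- bush1: Plain steel bush 2 of five, 16 mm in diameter and 14 mm long, 18 g, lying loose in the scoop. Origin: its centre, z along its axis.
- bush2: Plain steel bush 3 of five, 16 mm in diameter and 14 mm long, 18 g, lying loose in the scoop. Origin: its centre, z along its axis.
- bush3: Plain steel bush 4 of five, 16 mm in diameter and 14 mm long, 18 g, lying loose in the scoop. Origin: its centre, z along its axis.
- bush4: Plain steel bush 5 of five, 16 mm in diameter and 14 mm long, 18 g, lying loose in the scoop. Origin: its centre, z along its axis.
- coupler: Steel air-hose coupler, 73 mm long, 23 mm high, lying between the working places; a bystander to leave alone. Origin: middle of its underside.
- allen_key: Black hexagon key, 34 x 89 x 8 mm, near the robot; a bystander. Origin: middle of its underside.
- tape: Roll of masking tape, 100 mm across, 24 mm high, near the robot; a bystander. Origin: middle of its underside.
- discs: Stack of round abrasive discs, 79 mm across, 10 mm high, beyond the work; a bystander. Origin: middle of its underside.
- spanner: Combination spanner, 27 x 181 x 9 mm, near the robot; a bystander. Origin: middle of its underside.

How it is judged:
On the way, in this order (a step that is already met when the one before it is completed fails the run):
1. the scoop is held nose-down with its nose just over the port (horizontal distance between spout and port below 0.045 m and z of spout in the frame of port between -0.03 and 0.06 m and angle between scoop's own z axis and vertical above 0.2 rad), for 0.05 s.
2. all five bushes are inside the barrel (x of bush0 in the frame of tumbler between -0.05 and 0.05 m and y of bush0 in the frame of tumbler between -0.098 and 0.098 m and z of bush0 in the frame of tumbler between 0.026 and 0.13 m and x of bush1 in the frame of tumbler between -0.05 and 0.05 m and y of bush1 in the frame of tumbler between -0.098 and 0.098 m and z of bush1 in the frame of tumbler between 0.026 and 0.13 m and x of bush2 in the frame of tumbler between -0.05 and 0.05 m and y of bush2 in the frame of tumbler between -0.098 and 0.098 m and z of bush2 in the frame of tumbler between 0.026 and 0.13 m and x of bush3 in the frame of tumbler between -0.05 and 0.05 m and y of bush3 in the frame of tumbler between -0.098 and 0.098 m and z of bush3 in the frame of tumbler between 0.026 and 0.13 m and x of bush4 in the frame of tumbler between -0.05 and 0.05 m and y of bush4 in the frame of tumbler between -0.098 and 0.098 m and z of bush4 in the frame of tumbler between 0.026 and 0.13 m), for 0.1 s.
3. the scoop stands flat on the table again, let go, clear of the tumbler (height (world z) of scoop below 0.006 m and angle between scoop's own z axis and vertical below 0.1 rad and linear speed of scoop below 0.02 m/s and contact force between scoop and the fingers below 0.1 N and contact force between scoop and tumbler below 0.1 N), for 0.2 s.
4. the cover is pushed fully shut (value of joint cover above 0.065 m), for 0.1 s.
5. the wing head has been pressed down to clear its slot (value of joint cover above 0.065 m and value of joint stud above 0.0065 m), for 0.03 s.
At the end, for the whole second after the job is handed in: All five bushes inside the barrel; scoop flat on the table (within 6 mm and 0.1 rad), at rest, released, not touching the tumbler; cover shut (travel over 65 of 68 mm); wing head turned over 1.35 rad and caught 3 to 6.2 mm down (all of step 2 and all of step 3 and value of joint cover above 0.065 m and value of joint wing above 1.35 rad and value of joint stud between 0.003 and 0.0062 m).
It fails at once if the coupler, hexagon key, tape, discs or spanner is pushed more than 30 mm (distance of any of coupler, allen_key, tape, discs, spanner from where it was at the start of the episode above 0.03 m).
It fails at once if the wing head is forced round without being pressed down (value of joint wing between 0.4 and 1.1 rad and value of joint stud below 0.005 m).
It also fails if it takes over 72 s, if anything falls off the work surface, if the arm or the gripper's body presses on something with over 40 N, if the wrist force passes 120 N, or if a joint passes its speed limit or range.

## Working session

There is one attempt and no reset: what is moved stays moved. The work goes in short steps, Python scripts to look and compute and a tool call to move; the robot and the scene stay as the last step left them, time stands still between calls to the robot, and variables do not carry over. Pictures are saved under pics/ and viewed, at most 10 in all, crops included, and the job is handed in when it is done.

Besides the shell and the picture viewer there is one more tool, called after "Emit:" as a command line: name --argument value ..., lists and objects as JSON in quotes. arm_command: Moves the arm, as the interface text tells. Its arguments: {"type":"object","properties":{"rows":{"type":"array"},"grip_force":{"type":"number"}},"required":["rows"]}

```bash
mkdir -p pics; cat > h.py <<'E'
import numpy as np, cv2
from bench import r
from scipy.spatial.transform import Rotation as R
def grab(n,save=None):
    f=r.grab_frame(n)
    if save: cv2.imwrite(f'pics/{save}.png',f['frame'][:,:,::-1])
    return f
def pts(f):
    K=f['K'];d=f['depth'];v,u=np.mgrid[:480,:640]
    c=np.stack([(u-K[0,2])/K[0,0]*d,(v-K[1,2])/K[1,1]*d,d],-1)
    T=f['world_from_camera'];p=c@T[:3,:3].T+T[:3,3];p[d==0]=np.nan
    return p
def ray(f,u,v,z):
    K=f['K'];T=f['world_from_camera'];q=T[:3,:3]@np.linalg.solve(K,[u,v,1]);o=T[:3,3]
    return o+q*(z-o[2])/q[2]
E
python3 - <<'E'
from h import *
for n in('scene','top'):
    f=grab(n,n+'0');np.savez(n+'0',**f);print(n,f['world_from_camera'].round(3).tolist())
o=r.get_obs();print(o)
E
```

```text
scene [[-0.796, -0.297, 0.527, -0.052], [-0.605, 0.411, -0.682, 0.729], [-0.014, -0.862, -0.507, 0.706], [0.0, 0.0, 0.0, 1.0]]
top [[-0.045, -0.977, 0.208, 0.355], [-0.999, 0.044, -0.007, -0.005], [-0.002, -0.208, -0.978, 1.016], [0.0, 0.0, 0.0, 1.0]]
{'clock': 0.1, 'joints': array([ 1.03585895,  0.47775491,  0.02237416,  1.55634384, -0.01149881,
        1.10931436, -0.08312177]), 'qvel': array([-0.0004647 , -0.00276666, -0.00093521, -0.00140987,  0.00080197,
       -0.00085909, -0.00108927]), 'tau': array([ 3.96177638e-03, -5.97765863e+01,  1.61358409e+00, -2.81956530e+01,
        1.28435082e-02,  5.06521465e-03, -6.69577503e-05]), 'tcp_pos': array([ 0.27921107, -0.61399151,  0.2494021 ]), 'orientation': array([-3.06874604e+00, -6.65008984e-01,  7.75264211e-04]), 'contact_force': array([ 0.12921518,  0.71817404, -0.38937366]), 'moment': array([0.0446157, 0.0031277, 0.0201335]), 'gripper_force': 0.0, 'grip_width': 0.0854048019935569}
```

View pics/scene0.png

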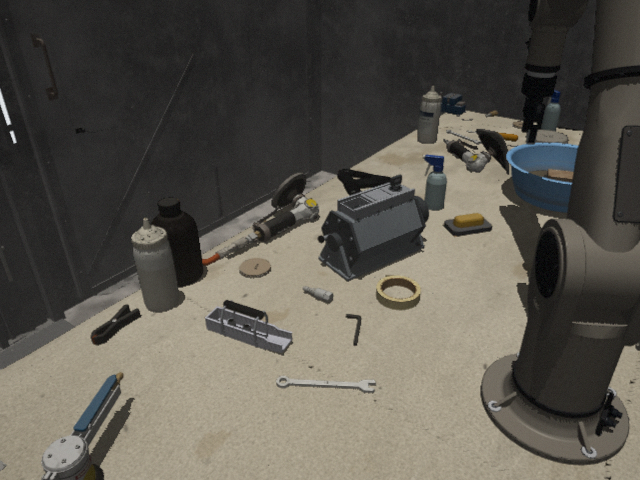

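View pics/top0.png

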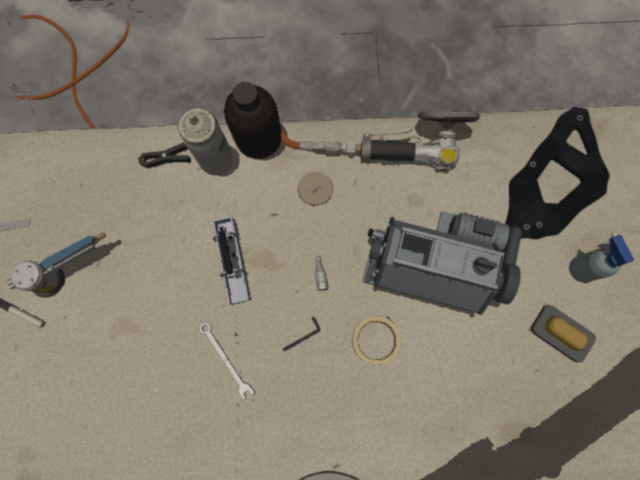

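The scene view shows the tumbler around (375,225), with its port at its near-left end, and the scoop at (248,325). In the top view the scoop is at (232,262) with its nose down towards the robot, the port is at (415,250), the wing at (487,265) and the coupler at (321,273).

```bash
python3 - <<'E'
from h import *
for n in('top','scene'):
    f=dict(np.load(n+'0.npz'));P=pts(f);Z=P[...,2]
    ok=np.isfinite(Z)
    def rect(m,nm):
        k,l,s,c=cv2.connectedComponentsWithStats(m.astype(np.uint8))
        for i in range(1,k):
            if s[i,4]>25:
                q=P[l==i];rc=cv2.minAreaRect((q[:,:2]*1000).astype(np.float32));print(n,nm,s[i].tolist(),'mean',q.mean(0).round(4),'z',np.percentile(q[:,2],[5,95]).round(4),'rect',np.round(rc[0],1),np.round(rc[1],1),round(rc[2],1))
    X,Y=P[...,0],P[...,1]
    reg=ok&(X>.3)&(X<.75)
    rect(reg&(abs(Y-.2)<.12)&(Z>.066)&(Z<.085),'handle')
    rect(reg&(abs(Y-.2)<.12)&(Z>.02)&(Z<.04),'walls')
    T=reg&(Y<0.02)&(Y>-.4)
    rect(T&(Z>.186)&(Z<.21),'wing')
    rect(T&(Z>.157)&(Z<.175),'toptum')
    rect(T&(Z>.13)&(Z<.145),'flat')
    rect(reg&(abs(Y+.1)<.1)&(Z>.015)&(Z<.03),'coup')
E
```

```text
top handle [194, 155, 31, 11, 99] mean [0.7407 0.2062 0.0761] z [0.0674 0.0839] rect [742.5 212.2] [14.3 60.8] 0.2
top handle [219, 231, 16, 44, 309] mean [0.5471 0.1796 0.071 ] z [0.0676 0.0742] rect [547.7 180.4] [90.7 17.9] 10.8
top walls [200, 164, 29, 10, 95] mean [0.7399 0.2084 0.0299] z [0.0208 0.0388] rect [742.  212.6] [14.2 58.4] 1.8
top walls [213, 216, 23, 19, 113] mean [0.619  0.1925 0.0285] z [0.0218 0.0323] rect [613.3 192. ] [37.2 44.2] 7.8
top walls [234, 235, 9, 34, 82] mean [0.5577 0.1617 0.0294] z [0.0239 0.0334] rect [556.5 161.9] [72.3  7.6] 7.5
top walls [215, 237, 10, 35, 90] mean [0.5532 0.2007 0.0287] z [0.021  0.0329] rect [552.7 200.6] [74.2  5.6] 11.9
top walls [242, 271, 7, 29, 68] mean [0.4869 0.1486 0.0273] z [0.0218 0.0328] rect [485.7 148.5] [59.4  6.6] 7.3
top walls [222, 274, 9, 30, 73] mean [0.4807 0.1873 0.0274] z [0.022  0.0316] rect [480.  187.5] [61.7  5.4] 11.2
top wing [477, 259, 21, 10, 126] mean [ 0.4816 -0.2958  0.1954] z [0.188  0.1989] rect [ 482.3 -296.7] [33.7  9.7] 71.4
top toptum [394, 227, 111, 63, 2767] mean [ 0.4954 -0.2527  0.16
[... 2236 characters left out ...]
9, 9, 30] mean [ 0.7475 -0.1818  0.0222] z [0.0154 0.0287] rect [ 746.6 -181.6] [ 6.6 36.1] 0.5
scene coup [320, 251, 8, 7, 33] mean [ 0.5821 -0.1273  0.0221] z [0.0156 0.0293] rect [ 581.8 -127.5] [19.9 14.2] 24.5
scene coup [342, 253, 35, 23, 110] mean [ 0.4913 -0.1333  0.023 ] z [0.016 0.029] rect [ 484.  -146.9] [106.3  24.6] 72.6
scene coup [329, 257, 12, 11, 61] mean [ 0.5382 -0.113   0.0222] z [0.0158 0.0291] rect [ 539.7 -112.4] [ 8.9 38.1] 84.0
scene coup [376, 276, 45, 29, 555] mean [ 0.363  -0.1085  0.0211] z [0.016  0.0243] rect [ 363.5 -110.8] [ 97.5 101.3] 34.5
scene coup [311, 288, 22, 10, 69] mean [ 0.4937 -0.0051  0.0202] z [0.0166 0.0225] rect [498.7  -6.6] [13.  52.3] 89.8
```

Emit:
arm_command --rows '[{"fingers":1,"az":7.05},{"fingers":1,"az":7.05},{"fingers":1,"x":0.0185,"y":-0.0333},{"fingers":1,"x":0.0185,"y":-0.0333},{"fingers":1,"x":0.0185,"y":-0.0333},{"fingers":1,"x":0.0185,"y":-0.0333},{"fingers":1,"x":0.0185,"y":-0.0333},{"fingers":1,"x":0.0185,"y":-0.0333},{"fingers":1,"x":0.0185,"y":-0.0333},{"fingers":1,"x":0.0185,"y":-0.0333}]'

```text
validation failed for argument at $.ro...
```

Emit:
arm_command --rows '[{"fingers":1,"x":0.0185,"y":-0.0333},{"fingers":1,"x":0.0185,"y":-0.0333},{"fingers":1,"x":0.0185,"y":-0.0333},{"fingers":1,"x":0.0185,"y":-0.0333},{"fingers":1,"x":0.0185,"y":-0.0333},{"fingers":1,"x":0.0185,"y":-0.0333},{"fingers":1,"x":0.0185,"y":-0.0333},{"fingers":1,"x":0.0185,"y":-0.0333},{"fingers":1,"x":0.0185,"y":-0.0333},{"fingers":1,"x":0.0185,"y":-0.0333}]'

```text
validation failed for argument at $.ro...
```

Emit:
arm_command --rows '[{"fingers":1,"x":0.0185,"y":-0.0333},{"fingers":1,"x":0.0185,"y":-0.0333},{"fingers":1,"x":0.0185,"y":-0.0333},{"fingers":1,"x":0.0185,"y":-0.0333},{"fingers":1,"z":0.035},{"fingers":1,"z":0.035},{"fingers":1},{"fingers":1}]'

```text
validation failed for argument at $.ro...
```

```bash
cat >> h.py <<'E'
def st():
    o=r.get_obs();M=R.from_rotvec(o['orientation']).as_matrix()
    print('t',o['clock'].__round__(2),'p',o['tcp_pos'].round(4),'x',M[:,0].round(3),'z',M[:,2].round(3),'q',o['joints'].round(3),'F',o['contact_force'].round(1),'w',round(o['grip_width'],4),'gf',round(o['gripper_force'],1))
    return o,M
E
python3 -c "
from h import *
st()"
```

```text
t 0.1 p [ 0.2792 -0.614   0.2494] x [ 0.91   0.414 -0.   ] z [-0.001  0.001 -1.   ] q [ 1.036  0.478  0.022  1.556 -0.011  1.109 -0.083] F [ 0.1  0.7 -0.4] w 0.0854 gf 0.0
```

Emit:
arm_command --rows '[{"fingers":1,"x":0,"y":0,"z":0,"ax":0,"ay":0,"az":7.05},{"fingers":1,"x":0,"y":0,"z":0,"ax":0,"ay":0,"az":7.05}]'

```text
clock: 0.27
tcp_pos: [0.2791, -0.6142, 0.2497]
orientation: [-3.128, -0.274, 0.0]
contact_force: [0.2, 0.9, -0.2]
grip_width: 0.0853
gripper_force: 0.0
```

Emit:
arm_command --rows '[{"fingers":1,"x":0.0185,"y":-0.0333,"z":0,"ax":0,"ay":0,"az":0},{"fingers":1,"x":0.0185,"y":-0.0333,"z":0,"ax":0,"ay":0,"az":0},{"fingers":1,"x":0.0185,"y":-0.0333,"z":0,"ax":0,"ay":0,"az":0},{"fingers":1,"x":0.0185,"y":-0.0333,"z":0,"ax":0,"ay":0,"az":0},{"fingers":1,"x":0.0185,"y":-0.0333,"z":0,"ax":0,"ay":0,"az":0},{"fingers":1,"x":0.0185,"y":-0.0333,"z":0,"ax":0,"ay":0,"az":0},{"fingers":1,"x":0.0185,"y":-0.0333,"z":0,"ax":0,"ay":0,"az":0},{"fingers":1,"x":0.0185,"y":-0.0333,"z":0,"ax":0,"ay":0,"az":0},{"fingers":1,"x":0.0185,"y":-0.0333,"z":0,"ax":0,"ay":0,"az":0},{"fingers":1,"x":0.0185,"y":-0.0333,"z":0,"ax":0,"ay":0,"az":0}]'

```text
clock: 1.1
tcp_pos: [0.4015, -0.2517, 0.2502]
orientation: [-3.129, -0.283, 0.0]
contact_force: [0.8, -0.3, 0.3]
grip_width: 0.0854
gripper_force: 0.0
```

Emit:
arm_command --rows '[{"fingers":1,"x":0.0185,"y":-0.0333,"z":0,"ax":0,"ay":0,"az":0},{"fingers":1,"x":0.0185,"y":-0.0333,"z":0,"ax":0,"ay":0,"az":0},{"fingers":1,"x":0.0185,"y":-0.0333,"z":0,"ax":0,"ay":0,"az":0},{"fingers":1,"x":0.0185,"y":-0.0333,"z":0,"ax":0,"ay":0,"az":0},{"fingers":1,"x":0.0185,"y":-0.0333,"z":0,"ax":0,"ay":0,"az":0},{"fingers":1,"x":0.0185,"y":-0.0333,"z":0,"ax":0,"ay":0,"az":0},{"fingers":1,"x":0.0185,"y":-0.0333,"z":0,"ax":0,"ay":0,"az":0},{"fingers":1,"x":0.0185,"y":-0.0333,"z":0,"ax":0,"ay":0,"az":0},{"fingers":1,"x":0.0185,"y":-0.0333,"z":0,"ax":0,"ay":0,"az":0},{"fingers":1,"x":0.0185,"y":-0.0333,"z":0,"ax":0,"ay":0,"az":0}]'

```text
clock: 1.93
tcp_pos: [0.5238, 0.1089, 0.2501]
orientation: [3.129, 0.283, -0.001]
contact_force: [0.2, 0.5, 0.1]
grip_width: 0.0854
gripper_force: 0.0
```

Emit:
arm_command --rows '[{"fingers":1,"x":0.0185,"y":-0.0333,"z":0,"ax":0,"ay":0,"az":0},{"fingers":1,"x":0.0185,"y":-0.0333,"z":0,"ax":0,"ay":0,"az":0},{"fingers":1,"x":0,"y":0,"z":0.035,"ax":0,"ay":0,"az":0},{"fingers":1,"x":0,"y":0,"z":0.035,"ax":0,"ay":0,"az":0},{"fingers":1,"x":0,"y":0,"z":0,"ax":0,"ay":0,"az":0}]'

```text
clock: 2.35
tcp_pos: [0.5441, 0.1782, 0.1738]
orientation: [3.126, 0.286, -0.018]
contact_force: [-2.3, -1.8, -1.1]
grip_width: 0.0854
gripper_force: 0.0
```

```bash
python3 -c "
from h import *
st()"
```

```text
t 2.35 p [0.5441 0.1782 0.1738] x [ 0.983  0.181 -0.011] z [-0.011 -0.004 -1.   ] q [-0.126  0.429 -0.382  1.849  0.195  0.913 -1.986] F [-2.3 -1.8 -1.1] w 0.0854 gf 0.0
```

Emit:
arm_command --rows '[{"fingers":1,"x":0,"y":0,"z":0.025,"ax":0,"ay":0,"az":0},{"fingers":1,"x":0,"y":0,"z":0.025,"ax":0,"ay":0,"az":0},{"fingers":1,"x":0,"y":0,"z":0.02,"ax":0,"ay":0,"az":0},{"fingers":1,"x":0,"y":0,"z":0.01,"ax":0,"ay":0,"az":0},{"fingers":1,"x":0,"y":0,"z":0,"ax":0,"ay":0,"az":0},{"fingers":1,"x":0,"y":0,"z":0,"ax":0,"ay":0,"az":0},{"fingers":1,"x":0,"y":0,"z":0,"ax":0,"ay":0,"az":0}]'

```text
clock: 2.93
tcp_pos: [0.5492, 0.1796, 0.102]
orientation: [-3.128, -0.283, -0.004]
contact_force: [0.2, -0.3, 0.2]
grip_width: 0.0854
gripper_force: 0.0
```

```bash
python3 - <<'E'
from h import *
o,M=st()
f=grab('scene');cv2.imwrite('pics/a.png',cv2.resize(f['frame'][230:380,150:350,::-1],(800,600),interpolation=cv2.INTER_CUBIC))
E
```

```text
t 2.93 p [0.5492 0.1796 0.102 ] x [0.984 0.179 0.002] z [ 0.002  0.001 -1.   ] q [-0.152  0.524 -0.353  1.895  0.253  0.763 -2.035] F [ 0.2 -0.3  0.2] w 0.0854 gf 0.0
```

View pics/a.png

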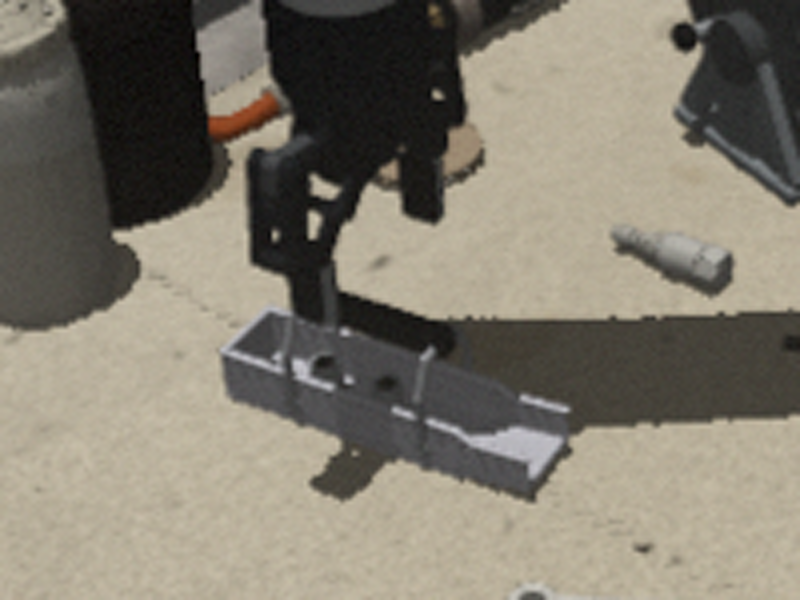

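The gripper straddles the handle bar at about (330,310) in the crop, and the bushes lie between the stirrups. I'll descend and close.

Emit:
arm_command --grip_force 80 --rows '[{"fingers":1,"x":0,"y":0,"z":0.018,"ax":0,"ay":0,"az":0},{"fingers":1,"x":0,"y":0,"z":0.018,"ax":0,"ay":0,"az":0},{"fingers":1,"x":0,"y":0,"z":0,"ax":0,"ay":0,"az":0},{"fingers":-1,"x":0,"y":0,"z":0,"ax":0,"ay":0,"az":0},{"fingers":-1,"x":0,"y":0,"z":0,"ax":0,"ay":0,"az":0},{"fingers":-1,"x":0,"y":0,"z":0,"ax":0,"ay":0,"az":0},{"fingers":-1,"x":0,"y":0,"z":0,"ax":0,"ay":0,"az":0},{"fingers":-1,"x":0,"y":0,"z":0,"ax":0,"ay":0,"az":0},{"fingers":-1,"x":0,"y":0,"z":0,"ax":0,"ay":0,"az":0},{"fingers":-1,"x":0,"y":0,"z":0,"ax":0,"ay":0,"az":0}]'

```text
clock: 3.82
tcp_pos: [0.5484, 0.1796, 0.0648]
orientation: [-3.128, -0.283, -0.001]
contact_force: [-0.6, 0.7, 2.9]
grip_width: 0.0128
gripper_force: 78.5
```

Emit:
arm_command --rows '[{"fingers":-1,"x":0,"y":0,"z":0,"ax":0,"ay":0,"az":0},{"fingers":-1,"x":0,"y":0,"z":0,"ax":0,"ay":0,"az":0},{"fingers":-1,"x":0,"y":0,"z":0,"ax":0,"ay":0,"az":0}]'

```text
clock: 4.07
tcp_pos: [0.5484, 0.1796, 0.0647]
orientation: [-3.129, -0.284, -0.001]
contact_force: [-1.2, 0.0, 5.5]
grip_width: 0.0127
gripper_force: 78.8
```

```bash
python3 -c "
from h import *
st()"
```

```text
t 4.07 p [0.5484 0.1796 0.0647] x [0.984 0.18  0.001] z [ 0.001  0.    -1.   ] q [-0.169  0.578 -0.333  1.913  0.282  0.696 -2.059] F [-1.2  0.   5.5] w 0.0127 gf 78.8
```

Emit:
arm_command --rows '[{"fingers":-1,"x":0,"y":0,"z":-0.01,"ax":0,"ay":0,"az":0},{"fingers":-1,"x":0,"y":0,"z":-0.02,"ax":0,"ay":0,"az":0},{"fingers":-1,"x":0,"y":0,"z":-0.03,"ax":0,"ay":0,"az":0},{"fingers":-1,"x":0,"y":0,"z":-0.03,"ax":0,"ay":0,"az":0},{"fingers":-1,"x":0,"y":0,"z":-0.03,"ax":0,"ay":0,"az":0},{"fingers":-1,"x":0,"y":0,"z":-0.03,"ax":0,"ay":0,"az":0},{"fingers":-1,"x":0,"y":0,"z":-0.03,"ax":0,"ay":0,"az":0},{"fingers":-1,"x":0,"y":0,"z":-0.03,"ax":0,"ay":0,"az":0},{"fingers":-1,"x":0,"y":0,"z":-0.02,"ax":0,"ay":0,"az":0},{"fingers":-1,"x":0,"y":0,"z":-0.01,"ax":0,"ay":0,"az":0}]'

```text
clock: 4.9
tcp_pos: [0.5486, 0.1795, 0.3073]
orientation: [-3.128, -0.283, -0.005]
contact_force: [0.9, -0.2, -3.9]
grip_width: 0.0127
gripper_force: 78.3
```

Emit:
arm_command --rows '[{"fingers":-1,"x":0,"y":0,"z":0,"ax":0,"ay":0,"az":3},{"fingers":-1,"x":0,"y":0,"z":0,"ax":0,"ay":0,"az":4},{"fingers":-1,"x":0,"y":0,"z":0,"ax":0,"ay":0,"az":5},{"fingers":-1,"x":0,"y":0,"z":0,"ax":0,"ay":0,"az":5},{"fingers":-1,"x":0,"y":0,"z":0,"ax":0,"ay":0,"az":5},{"fingers":-1,"x":0,"y":0,"z":0,"ax":0,"ay":0,"az":4},{"fingers":-1,"x":0,"y":0,"z":0,"ax":0,"ay":0,"az":2},{"fingers":-1,"x":0,"y":0,"z":0,"ax":0,"ay":0,"az":0},{"fingers":-1,"x":0,"y":0,"z":0,"ax":0,"ay":0,"az":0}]'

```text
clock: 5.65
tcp_pos: [0.5475, 0.179, 0.3032]
orientation: [3.103, -0.48, -0.003]
contact_force: [0.2, -1.2, -2.8]
grip_width: 0.0129
gripper_force: 78.3
```

```bash
python3 - <<'E'
from h import *
o,M=st()
tu=np.array([.303,.953]);tx=np.array([.953,-.303]);org=np.array([.5035,-.233])
port=org+.055*tu;print('port',port)
f=grab('top');cv2.imwrite('pics/b.png',f['frame'][:,:,::-1])
f=grab('scene');P=pts(f);Z=P[...,2]
m=np.isfinite(Z)&(abs(P[...,0]-.548)<.13)&(abs(P[...,1]-.18)<.1)&(Z>.2)&(Z<.272)
q=P[m];print(len(q),'z',np.percentile(q[:,2],[1,5,50,95]),cv2.minAreaRect((q[:,:2]*1000).astype(np.float32)))
c=P[m&(Z<.265)];l=c[(c-c.mean(0))[:,0]<-.06];h=c[(c-c.mean(0))[:,0]>.06]
print(l[:,2].min(),h[:,2].min(),l[:,2].max(),h[:,2].max())
sp=o['tcp_pos']+M@[-.0965,0,.0545];print('spout',sp)
dl=port+.010*tx-sp[:2];print('d tool',M[:2,:2].T@dl)
E
```

```text
t 5.65 p [0.5475 0.179  0.3032] x [ 0.953 -0.302 -0.002] z [-0.002 -0.001 -1.   ] q [-0.159  0.291 -0.329  1.715  0.101  1.155 -2.393] F [ 0.2 -1.2 -2.8] w 0.0129 gf 78.3
port [ 0.520165 -0.180585]
1791 z [0.23895335 0.24049319 0.25353083 0.26952301] ((544.2978515625, 184.18350219726562), (48.75715637207031, 184.3498077392578), 73.06989288330078)
0.24504901905856574 0.2371213644925817 0.26498159152393513 0.2649260332515257
spout [0.45533746 0.20804608 0.24884655]
d tool [0.18911085 0.35094798]
```

View pics/b.png

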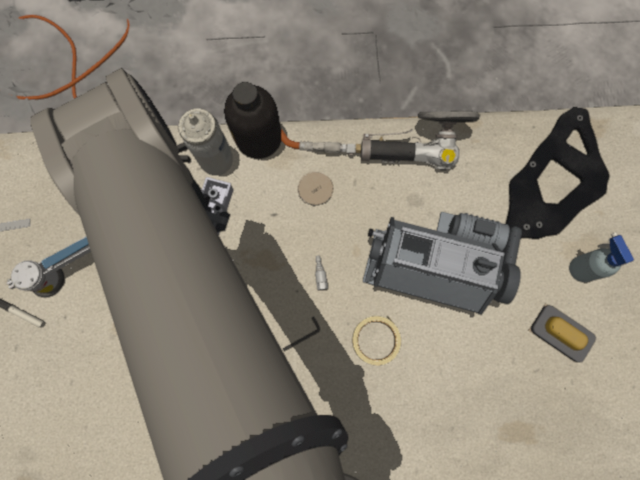

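Emit:
arm_command --rows '[{"fingers":-1,"x":0.0042,"y":0.0077,"z":0,"ax":0,"ay":0,"az":0},{"fingers":-1,"x":0.0083,"y":0.0154,"z":0,"ax":0,"ay":0,"az":0},{"fingers":-1,"x":0.0125,"y":0.0231,"z":0,"ax":0,"ay":0,"az":0},{"fingers":-1,"x":0.0166,"y":0.0308,"z":0,"ax":0,"ay":0,"az":0},{"fingers":-1,"x":0.0166,"y":0.0308,"z":0,"ax":0,"ay":0,"az":0},{"fingers":-1,"x":0.0166,"y":0.0308,"z":0,"ax":0,"ay":0,"az":0},{"fingers":-1,"x":0.0166,"y":0.0308,"z":0,"ax":0,"ay":0,"az":0},{"fingers":-1,"x":0.0166,"y":0.0308,"z":0,"ax":0,"ay":0,"az":0},{"fingers":-1,"x":0.0166,"y":0.0308,"z":0,"ax":0,"ay":0,"az":0},{"fingers":-1,"x":0.0166,"y":0.0308,"z":0,"ax":0,"ay":0,"az":0}]'

```text
clock: 6.58
tcp_pos: [0.6031, -0.1156, 0.3043]
orientation: [3.104, -0.482, -0.0]
contact_force: [0.6, 0.1, -3.7]
grip_width: 0.0126
gripper_force: 78.3
```

Emit:
arm_command --rows '[{"fingers":-1,"x":0.0166,"y":0.0308,"z":0,"ax":0,"ay":0,"az":0},{"fingers":-1,"x":0.0125,"y":0.0231,"z":0,"ax":0,"ay":0,"az":0},{"fingers":-1,"x":0.0125,"y":0.0231,"z":0.005,"ax":0,"ay":0,"az":0},{"fingers":-1,"x":0.0083,"y":0.0154,"z":0.01,"ax":0,"ay":0,"az":0},{"fingers":-1,"x":0.0042,"y":0.0077,"z":0.015,"ax":0,"ay":0,"az":0},{"fingers":-1,"x":0,"y":0,"z":0.015,"ax":0,"ay":0,"az":0},{"fingers":-1,"x":0,"y":0,"z":0.01,"ax":0,"ay":0,"az":0},{"fingers":-1,"x":0,"y":0,"z":0.005,"ax":0,"ay":0,"az":0},{"fingers":-1,"x":0,"y":0,"z":0,"ax":0,"ay":0,"az":0},{"fingers":-1,"x":0,"y":0,"z":0,"ax":0,"ay":0,"az":0}]'

```text
clock: 7.42
tcp_pos: [0.6247, -0.2235, 0.2442]
orientation: [-3.104, 0.479, 0.0]
contact_force: [-0.5, 1.1, -3.7]
grip_width: 0.0126
gripper_force: 78.3
```

```bash
python3 - <<'E'
from h import *
o,M=st()
tx=np.array([.953,-.303]);port=np.array([.5202,-.1806])
sp=o['tcp_pos']+M@[-.0965,0,.0545];print('spout',sp,'d tool',M[:2,:2].T@(port+.010*tx-sp[:2]))
a=grab('scene');b=grab('top')
cv2.imwrite('pics/c.png',np.hstack([cv2.resize(a['frame'][120:300,280:470,::-1],(400,380)),cv2.resize(b['frame'][170:330,340:500,::-1],(400,380))]))
E
```

```text
t 7.42 p [ 0.6247 -0.2235  0.2442] x [ 0.953 -0.301 -0.   ] z [-0.     0.001 -1.   ] q [ 0.348  0.468 -0.137  1.583  0.069  1.096 -1.683] F [-0.5  1.1 -3.7] w 0.0126 gf 78.3
spout [ 0.5327213  -0.19434098  0.18976995] d tool [-0.00608116 -0.00931088]
```

View pics/c.png

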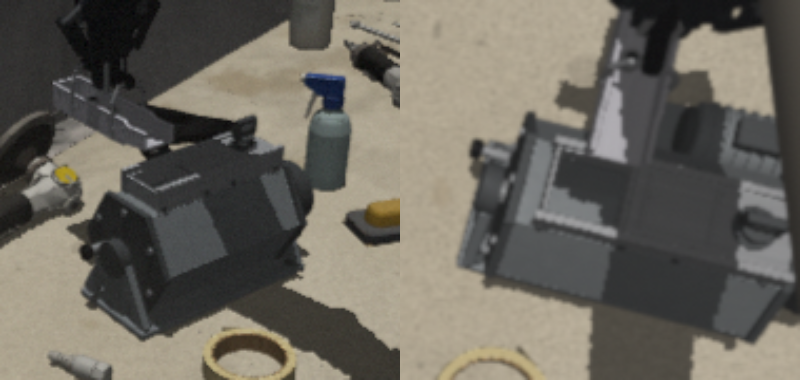

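The scoop has stayed level with its nose over the neck. In the right half, the nose edge at about (615,160) looks offset from the port, which spans (555–625,150–230). I'll measure both.

```bash
python3 - <<'E'
from h import *
org=np.array([.5035,-.233]);A=np.array([[.953,-.303],[.303,.953]])
f=dict(np.load('top0.npz'));g=cv2.cvtColor(f['frame'],cv2.COLOR_RGB2GRAY)
print('gray port', g[236:268:2,396:440:2])
m=(g<60).astype(np.uint8);m[:230]=0;m[275:]=0;m[:,:392]=0;m[:,440:]=0
k,l,s,c=cv2.connectedComponentsWithStats(m)
for i in range(1,k):
    if s[i,4]>60:
        x,y=np.meshgrid(0,0);ct=cv2.findContours((l==i).astype(np.uint8),0,1)[0][0][:,0]
        w=np.array([ray(f,u,v,.16)[:2] for u,v in ct]);rc=cv2.minAreaRect((w*1000).astype(np.float32));print(s[i],rc,A@(np.array(rc[0])/1000-org))
b=grab('top');P=pts(b);Z=P[...,2];hs=b['frame']
q=np.isfinite(Z)&(Z>.175)&(Z<.235)&(P[...,0]>.5)&(P[...,0]<.62)&(abs(P[...,1]+.2)<.07)
w=P[q];t=(w[:,:2]-org)@A.T
for lo in np.arange(0,.1,.01):
    s=t[(t[:,0]>lo)&(t[:,0]<lo+.01)];z=w[(t[:,0]>lo)&(t[:,0]<lo+.01),2]
    if len(s)>3: print(lo.round(2),s[:,1].min().round(4),s[:,1].max().round(4),len(s),z.min().round(3),z.max().round(3))
E
```

```text
gray port [[112 112  95 101  57  46  54  49  50  57  67 101 110 104 102 104 119 126
  135 131 129 112]
 [113 112  87 112  49  46  47  44  55  49  48  48  50  58  70 108 102  99
   96 103 116 129]
 [114 110  85 105  48  47  47  46  45  47  45  48  45  50  46  49  50  61
   76 113 123 130]
 [114 103 103  76  46  46  46  46  47  46  46  44  46  46  45  44  46  53
   76  99 129 129]
 [112  96 110  58  47  46  46  45  46  46  46  45  46  47  46  46  46  50
  103 106 132 126]
 [111  86 113  51  48  46  46  46  48  47  46  45  46  46  46  45  46  56
  111 108 134 123]
 [110  81 115  72  54  53  47  47  47  47  47  46  46  47  47  46  47  66
  114 119 130 111]
 [107 103 110 109 108 108  84  71  53  49  47  47  46  47  46  46  49  68
  108 127 128 114]
 [ 96 107 109 110 111 110 109 109 106  84  71  66  55  53  48  47  55 103
  103 131 129 117]
 [ 91 119 111 111 111 112 111 112 111 110 108 108 108 106  55  50  54 104
  106 132 121 116]
 [ 78 120 112 112 112 113 111 113 112 111 112 111 111 110  56  48  59 109
  114 133 123 125]
 [112 109 110 112 111 112 112 112 111 111 112 110 111 102  54  48  
[... 305 characters left out ...]
 [ 53  55  70  58  53  53  57  75  84 122 128 141 137 135 126 102 118 122
  134 126 118 131]]
[402 234  30  31 449] ((519.7346801757812, -181.4214324951172), (50.49681091308594, 46.33686828613281), 71.81532287597656) [-0.00015666  0.05407348]
[393 263  46  12  95] ((482.5447082519531, -178.34156799316406), (82.55754089355469, 6.656695365905762), 73.50394439697266) [-0.0365319   0.04574003]
0.01 0.0239 0.0654 60 0.187 0.211
0.02 0.0228 0.0658 142 0.186 0.211
0.03 0.0228 0.0658 141 0.185 0.21
0.04 0.023 0.0661 140 0.184 0.21
0.05 0.0228 0.0658 144 0.181 0.213
0.06 0.0223 0.066 140 0.182 0.214
0.07 0.0196 0.0697 188 0.18 0.235
0.08 0.0242 0.0661 134 0.179 0.213
0.09 0.0228 0.0661 84 0.178 0.214
```

Emit:
arm_command --rows '[{"fingers":-1,"x":-0.003,"y":-0.005,"z":0,"ax":0,"ay":0,"az":0},{"fingers":-1,"x":-0.003,"y":-0.005,"z":0,"ax":0,"ay":0,"az":0},{"fingers":-1,"x":-0.003,"y":0,"z":-0.005,"ax":0,"ay":3,"az":0},{"fingers":-1,"x":-0.003,"y":0,"z":-0.005,"ax":0,"ay":3,"az":0},{"fingers":-1,"x":-0.003,"y":0,"z":-0.005,"ax":0,"ay":3,"az":0},{"fingers":-1,"x":-0.003,"y":0,"z":-0.005,"ax":0,"ay":3,"az":0},{"fingers":-1,"x":-0.003,"y":0,"z":-0.005,"ax":0,"ay":3,"az":0},{"fingers":-1,"x":0,"y":0,"z":0,"ax":0,"ay":0,"az":0},{"fingers":-1,"x":0,"y":0,"z":0,"ax":0,"ay":0,"az":0}]'

```text
clock: 8.32
tcp_pos: [0.6046, -0.2073, 0.2681]
orientation: [3.04, -0.471, 0.399]
contact_force: [-0.3, -0.3, -4.3]
grip_width: 0.0127
gripper_force: 78.3
```

```bash
cat >> h.py <<'E'
def spout():
    o,M=st();tx=np.array([.953,-.303]);ty=np.array([.303,.953]);port=np.array([.520,-.181])
    sp=o['tcp_pos']+M@[-.0965,0,.0545];print('spout rel port',tx@(sp[:2]-port),ty@(sp[:2]-port),'z',sp[2],'tilt',np.degrees(np.arccos(-M[2,2])))
E
python3 -c "
from h import *
spout()"
```

```text
t 8.32 p [ 0.6046 -0.2073  0.2681] x [ 0.921 -0.292  0.258] z [ 0.246 -0.078 -0.966] q [ 0.345  0.287 -0.15   1.819  0.097  0.781 -1.731] F [-0.3 -0.3 -4.3] w 0.0127 gf 78.3
spout rel port 0.009418280375725526 0.0005250993279234777 z 0.19055385742259634 tilt 14.96054452845713
```

Emit:
arm_command --rows '[{"fingers":-1,"x":-0.0043,"y":0,"z":-0.0023,"ax":0,"ay":3,"az":0},{"fingers":-1,"x":-0.0043,"y":0,"z":-0.0023,"ax":0,"ay":3,"az":0},{"fingers":-1,"x":-0.0043,"y":0,"z":-0.0023,"ax":0,"ay":3,"az":0},{"fingers":-1,"x":-0.0043,"y":0,"z":-0.0023,"ax":0,"ay":3,"az":0},{"fingers":-1,"x":-0.0043,"y":0,"z":-0.0023,"ax":0,"ay":3,"az":0},{"fingers":-1,"x":-0.003,"y":0,"z":-0.005,"ax":0,"ay":3,"az":0},{"fingers":-1,"x":-0.003,"y":0,"z":-0.005,"ax":0,"ay":3,"az":0},{"fingers":-1,"x":0,"y":0,"z":0,"ax":0,"ay":0,"az":0},{"fingers":-1,"x":0,"y":0,"z":0,"ax":0,"ay":0,"az":0},{"fingers":-1,"x":0,"y":0,"z":0,"ax":0,"ay":0,"az":0}]'

```text
clock: 9.15
tcp_pos: [0.5736, -0.1976, 0.2765]
orientation: [2.867, -0.444, 0.931]
contact_force: [-0.2, 0.1, -3.1]
grip_width: 0.0128
gripper_force: 78.4
```

```bash
python3 - <<'E'
from h import *
spout()
a=grab('scene');b=grab('top')
cv2.imwrite('pics/d.png',np.hstack([cv2.resize(a['frame'][120:300,280:470,::-1],(400,380)),cv2.resize(b['frame'][170:330,340:500,::-1],(400,380))]))
E
```

```text
t 9.15 p [ 0.5736 -0.1976  0.2765] x [ 0.771 -0.245  0.587] z [ 0.56  -0.178 -0.809] q [ 0.284  0.108 -0.094  2.15   0.294  0.27  -1.944] F [-0.2  0.1 -3.1] w 0.0128 gf 78.4
spout rel port 0.010045398952640061 0.0004295798131084287 z 0.17570712955502893 tilt 35.9688969925573
```

View pics/d.png

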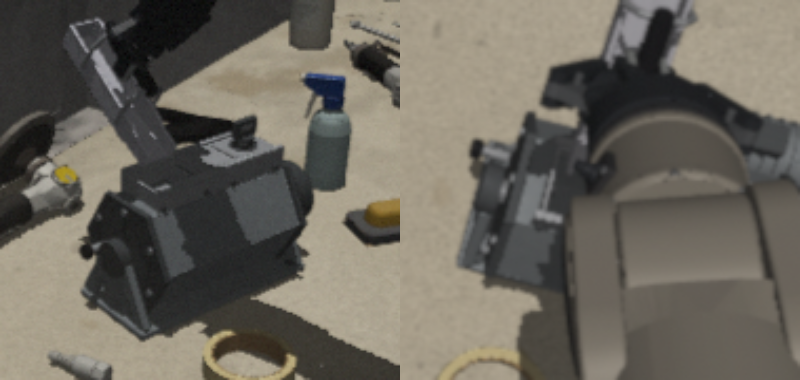

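In the left half, the scoop is tilted 36° with its nose over the neck, and I see no bush lying outside. I'll tilt a little more and dwell so that any stragglers run out.

Emit:
arm_command --rows '[{"fingers":-1,"x":-0.003,"y":0,"z":-0.005,"ax":0,"ay":3,"az":0},{"fingers":-1,"x":-0.002,"y":0,"z":-0.0034,"ax":0,"ay":2,"az":0},{"fingers":-1,"x":0,"y":0,"z":0,"ax":0,"ay":0,"az":0},{"fingers":-1,"x":0,"y":0,"z":0,"ax":0,"ay":0,"az":0},{"fingers":-1,"x":0,"y":0,"z":0,"ax":0,"ay":0,"az":0},{"fingers":-1,"x":0,"y":0,"z":0,"ax":0,"ay":0,"az":0},{"fingers":-1,"x":0,"y":0,"z":0,"ax":0,"ay":0,"az":0},{"fingers":-1,"x":0,"y":0,"z":0,"ax":0,"ay":0,"az":0},{"fingers":-1,"x":0,"y":0,"z":0,"ax":0,"ay":0,"az":0},{"fingers":-1,"x":0,"y":0,"z":0,"ax":0,"ay":0,"az":0}]'

```text
clock: 10.08
tcp_pos: [0.5651, -0.1962, 0.2787]
orientation: [2.821, -0.439, 1.028]
contact_force: [1.3, -0.8, -2.7]
grip_width: 0.0129
gripper_force: 78.5
```

```bash
python3 -c "
from h import *
spout()"
```

```text
t 10.08 p [ 0.5651 -0.1962  0.2787] x [ 0.729 -0.232  0.644] z [ 0.613 -0.197 -0.765] q [ 0.376  0.086 -0.196  2.208  0.567  0.181 -2.218] F [ 1.3 -0.8 -2.7] w 0.0129 gf 78.5
spout rel port 0.008757557473388787 -0.0009286797074129867 z 0.1748570358373465 tilt 40.06518013982605
```

Emit:
arm_command --rows '[{"fingers":-1,"x":0.0085,"y":0,"z":0,"ax":0,"ay":-4,"az":0},{"fingers":-1,"x":0.0085,"y":0,"z":0,"ax":0,"ay":-6,"az":0},{"fingers":-1,"x":0.0085,"y":0,"z":0,"ax":0,"ay":-6,"az":0},{"fingers":-1,"x":0.0085,"y":0,"z":0,"ax":0,"ay":-6,"az":0},{"fingers":-1,"x":0.0085,"y":0,"z":0,"ax":0,"ay":-6,"az":0},{"fingers":-1,"x":0.0085,"y":0,"z":0,"ax":0,"ay":-6,"az":0},{"fingers":-1,"x":0.0085,"y":0,"z":-0.005,"ax":0,"ay":-6,"az":0},{"fingers":-1,"x":0,"y":-0.01,"z":-0.01,"ax":0,"ay":0,"az":0},{"fingers":-1,"x":0,"y":-0.02,"z":-0.01,"ax":0,"ay":0,"az":0},{"fingers":-1,"x":0,"y":-0.02,"z":-0.01,"ax":0,"ay":0,"az":0}]'

```text
clock: 10.92
tcp_pos: [0.6296, -0.1653, 0.3362]
orientation: [3.097, -0.49, 0.022]
contact_force: [-0.4, 1.4, -2.1]
grip_width: 0.0123
gripper_force: 78.4
```

```bash
python3 - <<'E'
from h import *
spout()
a=grab('scene');b=grab('top')
cv2.imwrite('pics/e.png',np.hstack([cv2.resize(a['frame'][110:290,290:480,::-1],(400,380)),cv2.resize(b['frame'][170:330,340:500,::-1],(400,380))]))
E
```

```text
t 10.92 p [ 0.6296 -0.1653  0.3362] x [ 0.951 -0.309  0.015] z [ 0.013 -0.009 -1.   ] q [ 0.401  0.39  -0.335  1.504  0.14   1.257 -1.837] F [-0.4  1.4 -2.1] w 0.0123 gf 78.4
spout rel port 0.0040501355561869375 0.048542224011672276 z 0.28030077348798277 tilt 0.8758119401213347
```

View pics/e.png

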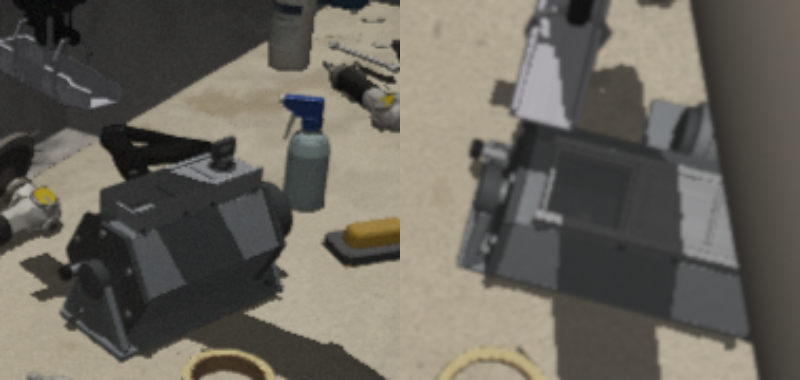

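The right half shows the scoop's chute bare at (560,70). No bush lies on the cover, the flats or the table, and the wrist load has dropped by about the weight of the bushes. I'll return the scoop to its old place.

Emit:
arm_command --rows '[{"fingers":-1,"x":-0.0184,"y":-0.0303,"z":0,"ax":0,"ay":0,"az":0},{"fingers":-1,"x":-0.0184,"y":-0.0303,"z":0,"ax":0,"ay":0,"az":0},{"fingers":-1,"x":-0.0184,"y":-0.0303,"z":0,"ax":0,"ay":0,"az":0},{"fingers":-1,"x":-0.0184,"y":-0.0303,"z":0,"ax":0,"ay":0,"az":0},{"fingers":-1,"x":-0.0184,"y":-0.0303,"z":0,"ax":0,"ay":0,"az":0},{"fingers":-1,"x":-0.0184,"y":-0.0303,"z":0,"ax":0,"ay":0,"az":0},{"fingers":-1,"x":-0.0184,"y":-0.0303,"z":0,"ax":0,"ay":0,"az":0},{"fingers":-1,"x":-0.0184,"y":-0.0303,"z":0,"ax":0,"ay":0,"az":0},{"fingers":-1,"x":-0.0184,"y":-0.0303,"z":0,"ax":0,"ay":0,"az":0},{"fingers":-1,"x":-0.0184,"y":-0.0303,"z":0,"ax":0,"ay":0,"az":0}]'

```text
clock: 11.85
tcp_pos: [0.5462, 0.1811, 0.3327]
orientation: [3.097, -0.487, 0.024]
contact_force: [0.6, 0.1, -2.8]
grip_width: 0.0127
gripper_force: 78.5
```

Emit:
arm_command --rows '[{"fingers":-1,"x":0,"y":0,"z":0.02,"ax":0,"ay":0,"az":-5.6},{"fingers":-1,"x":0,"y":0,"z":0.03,"ax":0,"ay":0,"az":-5.6},{"fingers":-1,"x":0,"y":0,"z":0.03,"ax":0,"ay":0,"az":-5.6},{"fingers":-1,"x":0,"y":0,"z":0.03,"ax":0,"ay":0,"az":-5.6},{"fingers":-1,"x":0,"y":0,"z":0.03,"ax":0,"ay":0,"az":-5.6},{"fingers":-1,"x":0,"y":0,"z":0.03,"ax":0,"ay":0,"az":0},{"fingers":-1,"x":0,"y":0,"z":0.02,"ax":0,"ay":0,"az":0},{"fingers":-1,"x":0,"y":0,"z":0,"ax":0,"ay":0,"az":0},{"fingers":-1,"x":0,"y":0,"z":0,"ax":0,"ay":0,"az":0},{"fingers":-1,"x":0,"y":0,"z":0,"ax":0,"ay":0,"az":0}]'

```text
clock: 12.68
tcp_pos: [0.5502, 0.1786, 0.1441]
orientation: [3.12, 0.276, 0.022]
contact_force: [-0.1, 0.9, -1.9]
grip_width: 0.0125
gripper_force: 78.5
```

```bash
python3 -c "
from h import *
st()"
```

```text
t 12.68 p [0.5502 0.1786 0.1441] x [0.984 0.176 0.013] z [ 0.015 -0.008 -1.   ] q [-0.016  0.492 -0.534  1.866  0.341  0.863 -2.115] F [-0.1  0.9 -1.9] w 0.0125 gf 78.5
```

Emit:
arm_command --rows '[{"fingers":-1,"x":0,"y":0,"z":0.03,"ax":0,"ay":-0.8,"az":0},{"fingers":-1,"x":0,"y":0,"z":0.025,"ax":0,"ay":0,"az":0},{"fingers":-1,"x":0,"y":0,"z":0.014,"ax":0,"ay":0,"az":0},{"fingers":-1,"x":0,"y":0,"z":0.006,"ax":0,"ay":0,"az":0},{"fingers":-1,"x":0,"y":0,"z":0.004,"ax":0,"ay":0,"az":0},{"fingers":-1,"x":0,"y":0,"z":0,"ax":0,"ay":0,"az":0},{"fingers":-1,"x":0,"y":0,"z":0,"ax":0,"ay":0,"az":0}]'

```text
clock: 13.27
tcp_pos: [0.5505, 0.1779, 0.065]
orientation: [3.119, 0.276, 0.0]
contact_force: [0.5, -0.2, -2.8]
grip_width: 0.0129
gripper_force: 79.1
```

```bash
python3 -c "
from h import *
st()"
```

```text
t 13.27 p [0.5505 0.1779 0.065 ] x [ 0.984  0.176 -0.001] z [ 0.001 -0.01  -1.   ] q [-0.058  0.606 -0.482  1.899  0.417  0.74  -2.176] F [ 0.5 -0.2 -2.8] w 0.0129 gf 79.1
```

Emit:
arm_command --rows '[{"fingers":-1,"x":0,"y":0,"z":0.001,"ax":0,"ay":0,"az":0},{"fingers":-1,"x":0,"y":0,"z":0.001,"ax":0,"ay":0,"az":0},{"fingers":1,"x":0,"y":0,"z":0,"ax":0,"ay":0,"az":0},{"fingers":1,"x":0,"y":0,"z":0,"ax":0,"ay":0,"az":0},{"fingers":1,"x":0,"y":0,"z":0,"ax":0,"ay":0,"az":0},{"fingers":1,"x":0,"y":0,"z":0,"ax":0,"ay":0,"az":0},{"fingers":1,"x":0,"y":0,"z":0,"ax":0,"ay":0,"az":0},{"fingers":1,"x":0,"y":0,"z":0,"ax":0,"ay":0,"az":0}]'

```text
clock: 13.93
tcp_pos: [0.5495, 0.1772, 0.0615]
orientation: [3.118, 0.276, -0.004]
contact_force: [0.9, 0.3, 0.7]
grip_width: 0.0836
gripper_force: 0.0
```

Emit:
arm_command --rows '[{"fingers":1,"x":0,"y":0,"z":-0.01,"ax":0,"ay":0,"az":0},{"fingers":1,"x":0,"y":0,"z":-0.02,"ax":0,"ay":0,"az":0},{"fingers":1,"x":0,"y":0,"z":-0.04,"ax":0,"ay":0,"az":0},{"fingers":1,"x":0,"y":0,"z":-0.04,"ax":0,"ay":0,"az":0},{"fingers":1,"x":0,"y":0,"z":-0.04,"ax":0,"ay":0,"az":0},{"fingers":1,"x":0,"y":0,"z":-0.04,"ax":0,"ay":0,"az":0},{"fingers":1,"x":0,"y":0,"z":-0.03,"ax":0,"ay":0,"az":0},{"fingers":1,"x":0,"y":0,"z":0,"ax":0,"ay":0,"az":0}]'

```text
clock: 14.6
tcp_pos: [0.5525, 0.1818, 0.2896]
orientation: [3.121, 0.277, 0.014]
contact_force: [0.2, -0.2, 1.0]
grip_width: 0.0852
gripper_force: 0.0
```

```bash
python3 - <<'E'
from h import *
o,M=st()
a=grab('scene');P=pts(a);Z=P[...,2]
m=np.isfinite(Z)&(abs(P[...,0]-.546)<.12)&(abs(P[...,1]-.18)<.07)
for lo,hi in((.02,.04),(.055,.085)):
    q=P[m&(Z>lo)&(Z<hi)];print(cv2.minAreaRect((q[:,:2]*1000).astype(np.float32)),q[:,2].max())
tu=np.array([.303,.953]);org=np.array([.5035,-.233])
wing=np.array([.483,-.295]);print(M[:2,:2].T@(wing-o['tcp_pos'][:2]), M[:2,:2].T@(wing-.0*tu-o['tcp_pos'][:2]))
E
```

```text
t 14.6 p [0.5525 0.1818 0.2896] x [0.984 0.176 0.008] z [ 0.01  -0.007 -1.   ] q [ 0.038  0.344 -0.593  1.712  0.221  1.145 -2.013] F [ 0.2 -0.2  1. ] w 0.0852 gf 0.0
((546.9724731445312, 178.86224365234375), (182.8384552001953, 53.90272903442383), 10.421140670776367) 0.039357340731793644
((552.1771850585938, 183.38050842285156), (91.15165710449219, 37.01255798339844), 13.072795867919922) 0.07725675822718148
[-0.15233606  0.45714674] [-0.15233606  0.45714674]
```

Emit:
arm_command --rows '[{"fingers":1,"x":-0.0117,"y":0.0353,"z":0,"ax":0,"ay":0,"az":0},{"fingers":1,"x":-0.0117,"y":0.0353,"z":0,"ax":0,"ay":0,"az":0},{"fingers":1,"x":-0.0117,"y":0.0353,"z":0,"ax":0,"ay":0,"az":0},{"fingers":1,"x":-0.0117,"y":0.0353,"z":0,"ax":0,"ay":0,"az":0},{"fingers":1,"x":-0.0117,"y":0.0353,"z":0,"ax":0,"ay":0,"az":0},{"fingers":1,"x":-0.0117,"y":0.0353,"z":0,"ax":0,"ay":0,"az":0},{"fingers":1,"x":-0.0117,"y":0.0353,"z":0,"ax":0,"ay":0,"az":0},{"fingers":1,"x":-0.0117,"y":0.0353,"z":0,"ax":0,"ay":0,"az":0},{"fingers":1,"x":-0.0117,"y":0.0353,"z":0,"ax":0,"ay":0,"az":0},{"fingers":1,"x":-0.0117,"y":0.0353,"z":0,"ax":0,"ay":0,"az":0}]'

```text
clock: 15.48
tcp_pos: [0.4953, -0.1899, 0.2851]
orientation: [3.119, 0.276, -0.006]
contact_force: [0.2, -0.1, -0.4]
grip_width: 0.0854
gripper_force: 0.0
```

Emit:
arm_command --rows '[{"fingers":1,"x":-0.0117,"y":0.0353,"z":0,"ax":0,"ay":0,"az":0},{"fingers":1,"x":-0.0117,"y":0.0353,"z":0,"ax":0,"ay":0,"az":0},{"fingers":1,"x":-0.0117,"y":0.0353,"z":0,"ax":0,"ay":0,"az":0}]'

```text
clock: 15.73
tcp_pos: [0.4794, -0.3002, 0.2862]
orientation: [3.119, 0.276, -0.006]
contact_force: [0.4, -0.2, -0.2]
grip_width: 0.0853
gripper_force: 0.0
```

Emit:
arm_command --rows '[{"fingers":1,"x":0,"y":0,"z":0,"ax":0,"ay":0,"az":-6.9},{"fingers":1,"x":0,"y":0,"z":0,"ax":0,"ay":0,"az":-6.9},{"fingers":1,"x":0,"y":0,"z":0,"ax":0,"ay":0,"az":-6.9},{"fingers":1,"x":0,"y":0,"z":0,"ax":0,"ay":0,"az":-6.9},{"fingers":1,"x":0,"y":0,"z":0,"ax":0,"ay":0,"az":-6.9},{"fingers":1,"x":0,"y":0,"z":0,"ax":0,"ay":0,"az":-6.9},{"fingers":1,"x":0,"y":0,"z":0,"ax":0,"ay":0,"az":-6.9},{"fingers":1,"x":0,"y":0,"z":0,"ax":0,"ay":0,"az":-6.9},{"fingers":1,"x":0,"y":0,"z":0,"ax":0,"ay":0,"az":-6.9},{"fingers":1,"x":0,"y":0,"z":0,"ax":0,"ay":0,"az":0}]'

```text
clock: 16.57
tcp_pos: [0.48, -0.2984, 0.286]
orientation: [2.529, 1.853, -0.013]
contact_force: [0.0, -0.0, 0.6]
grip_width: 0.0855
gripper_force: 0.0
```

```bash
cat >> h.py <<'E'
def wing(tgt=(.483,-.2965)):
    o,M=st();d=np.array([*tgt,o['tcp_pos'][2]])-o['tcp_pos'];print('to wing, tool:',(M.T@d).round(4))
    e=R.from_matrix(M.T@np.array([[.303,.953,0],[.953,-.303,0],[0,0,-1.]]).T).as_rotvec(degrees=True);print('turn needed',e.round(2))
E
python3 - <<'E'
from h import *
wing()
f=grab('scene');P=pts(f);Z=P[...,2]
m=np.isfinite(Z)&(abs(P[...,0]-.485)<.04)&(abs(P[...,1]+.29)<.05)&(Z>.188)&(Z<.2)
q=P[m];print(len(q),cv2.minAreaRect((q[:,:2]*1000).astype(np.float32)) if len(q) else '')
E
```

```text
t 16.57 p [ 0.48   -0.2984  0.286 ] x [ 0.301  0.953 -0.011] z [-0.003 -0.01  -1.   ] q [ 0.87   0.31  -0.531  1.754  0.184  1.124 -0.025] F [ 0.  -0.   0.6] w 0.0855 gf 0.0
to wing, tool: [ 0.0028  0.0023 -0.    ]
turn needed [-0.01  0.6   0.1 ]
52 ((484.8860168457031, -291.4266357421875), (35.33090591430664, 11.861127853393555), 72.02143096923828)
```

Emit:
arm_command --grip_force 60 --rows '[{"fingers":1,"x":0.003,"y":0.0025,"z":0.02,"ax":0,"ay":0.6,"az":0},{"fingers":1,"x":0,"y":0,"z":0.025,"ax":0,"ay":0,"az":0},{"fingers":1,"x":0,"y":0,"z":0.025,"ax":0,"ay":0,"az":0},{"fingers":1,"x":0,"y":0,"z":0.015,"ax":0,"ay":0,"az":0},{"fingers":1,"x":0,"y":0,"z":0,"ax":0,"ay":0,"az":0},{"fingers":1,"x":0,"y":0,"z":0,"ax":0,"ay":0,"az":0},{"fingers":1,"x":0,"y":0,"z":0,"ax":0,"ay":0,"az":0}]'

```text
clock: 17.2
tcp_pos: [0.4847, -0.2971, 0.203]
orientation: [2.537, 1.848, 0.002]
contact_force: [0.4, -0.5, 0.3]
grip_width: 0.0857
gripper_force: 0.0
```

```bash
python3 - <<'E'
from h import *
wing()
a=grab('scene');b=grab('top')
cv2.imwrite('pics/f.png',np.hstack([cv2.resize(a['frame'][130:230,340:440,::-1],(400,400),interpolation=2),cv2.resize(b['frame'][210:310,420:520,::-1],(400,400),interpolation=2)]))
E
```

```text
t 17.2 p [ 0.4847 -0.2971  0.203 ] x [ 0.307  0.952 -0.001] z [ 0.003 -0.002 -1.   ] q [ 0.845  0.4   -0.512  1.837  0.236  0.962 -0.08 ] F [ 0.4 -0.5  0.3] w 0.0857 gf 0.0
to wing, tool: [ 0.     -0.0018 -0.    ]
turn needed [ 0.18  0.05 -0.23]
```

View pics/f.png

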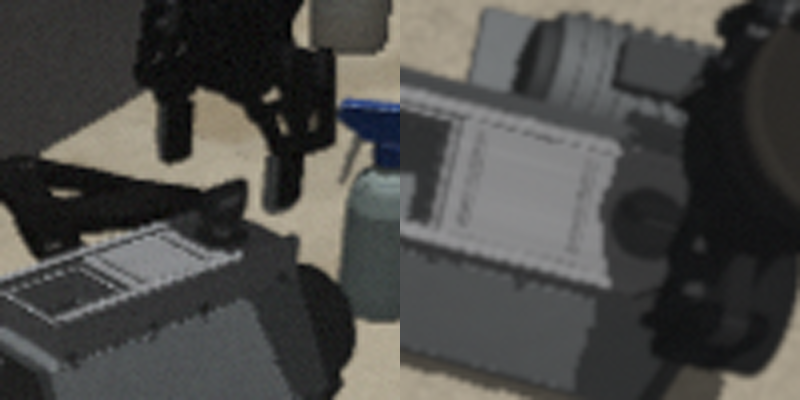

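Left half: the open fingertips at (175,155) and (285,205) stand either side of the wing at (222,215). The apparent offset in the top half fits the parallax of the higher knuckles, so I'll close.

Emit:
arm_command --grip_force 60 --rows '[{"fingers":1,"x":0.001,"y":-0.001,"z":0.001,"ax":0,"ay":0,"az":0},{"fingers":-1,"x":0,"y":0,"z":0,"ax":0,"ay":0,"az":0},{"fingers":-1,"x":0,"y":0,"z":0,"ax":0,"ay":0,"az":0},{"fingers":-1,"x":0,"y":0,"z":0,"ax":0,"ay":0,"az":0},{"fingers":-1,"x":0,"y":0,"z":0,"ax":0,"ay":0,"az":0},{"fingers":-1,"x":0,"y":0,"z":0,"ax":0,"ay":0,"az":0},{"fingers":-1,"x":0,"y":0,"z":0,"ax":0,"ay":0,"az":0},{"fingers":-1,"x":0,"y":0,"z":0,"ax":0,"ay":0,"az":0},{"fingers":-1,"x":0,"y":0,"z":0,"ax":0,"ay":0,"az":0},{"fingers":-1,"x":0,"y":0,"z":0,"ax":0,"ay":0,"az":0}]'

```text
clock: 18.13
tcp_pos: [0.4836, -0.2958, 0.2012]
orientation: [2.536, 1.85, 0.001]
contact_force: [0.2, 0.5, 1.9]
grip_width: 0.0073
gripper_force: 61.2
```

```bash
python3 -c "
from h import *
wing()"
```

```text
t 18.13 p [ 0.4836 -0.2958  0.2012] x [ 0.305  0.952 -0.001] z [ 0.002 -0.002 -1.   ] q [ 0.845  0.4   -0.513  1.842  0.236  0.958 -0.081] F [0.2 0.5 1.9] w 0.0073 gf 61.2
to wing, tool: [-0.0009 -0.0004 -0.    ]
turn needed [ 0.14  0.05 -0.15]
```

Emit:
arm_command --rows '[{"fingers":-1,"x":0.004,"y":0,"z":0,"ax":0,"ay":0,"az":0},{"fingers":-1,"x":0.008,"y":0,"z":0,"ax":0,"ay":0,"az":0},{"fingers":-1,"x":0.009,"y":0,"z":0,"ax":0,"ay":0,"az":0},{"fingers":-1,"x":0.009,"y":0,"z":0,"ax":0,"ay":0,"az":0},{"fingers":-1,"x":0.009,"y":0,"z":0,"ax":0,"ay":0,"az":0},{"fingers":-1,"x":0.009,"y":0,"z":0,"ax":0,"ay":0,"az":0},{"fingers":-1,"x":0.006,"y":0,"z":0,"ax":0,"ay":0,"az":0},{"fingers":-1,"x":0.003,"y":0,"z":0,"ax":0,"ay":0,"az":0},{"fingers":-1,"x":0,"y":0,"z":0,"ax":0,"ay":0,"az":0},{"fingers":-1,"x":0,"y":0,"z":0,"ax":0,"ay":0,"az":0}]'

```text
clock: 18.97
tcp_pos: [0.5012, -0.2406, 0.201]
orientation: [2.536, 1.851, 0.002]
contact_force: [1.5, 0.2, 2.6]
grip_width: 0.0074
gripper_force: 61.4
```

Emit:
arm_command --rows '[{"fingers":-1,"x":0.002,"y":0,"z":0,"ax":0,"ay":0,"az":0},{"fingers":-1,"x":0.002,"y":0,"z":0,"ax":0,"ay":0,"az":0},{"fingers":-1,"x":0.001,"y":0,"z":0,"ax":0,"ay":0,"az":0},{"fingers":-1,"x":0,"y":0,"z":0,"ax":0,"ay":0,"az":0}]'

```text
clock: 19.3
tcp_pos: [0.5024, -0.2369, 0.201]
orientation: [2.537, 1.849, 0.001]
contact_force: [1.4, -1.6, 3.7]
grip_width: 0.0072
gripper_force: 61.4
```

```bash
python3 -c "
from h import *
wing((.5035,-.233))"
```

```text
t 19.3 p [ 0.5024 -0.2369  0.201 ] x [ 0.306  0.952 -0.001] z [ 0.002 -0.001 -1.   ] q [ 0.756  0.386 -0.535  1.867  0.239  0.95  -0.197] F [ 1.4 -1.6  3.7] w 0.0072 gf 61.4
to wing, tool: [ 0.004  -0.0001 -0.    ]
turn needed [ 0.13  0.05 -0.17]
```

Force is still low. I'll keep pushing in small steps until the stop is felt.

Emit:
arm_command --rows '[{"fingers":-1,"x":0.002,"y":0,"z":0,"ax":0,"ay":0,"az":0},{"fingers":-1,"x":0.001,"y":0,"z":0,"ax":0,"ay":0,"az":0},{"fingers":-1,"x":0,"y":0,"z":0,"ax":0,"ay":0,"az":0}]'

```text
clock: 19.55
tcp_pos: [0.5034, -0.2337, 0.201]
orientation: [2.536, 1.85, 0.001]
contact_force: [0.7, -1.0, 2.3]
grip_width: 0.0076
gripper_force: 61.4
```

Emit:
arm_command --rows '[{"fingers":-1,"x":0.002,"y":0,"z":0,"ax":0,"ay":0,"az":0},{"fingers":-1,"x":0,"y":0,"z":0,"ax":0,"ay":0,"az":0}]'

```text
clock: 19.72
tcp_pos: [0.5035, -0.2335, 0.201]
orientation: [2.536, 1.848, -0.002]
contact_force: [0.8, -5.7, 2.4]
grip_width: 0.0076
gripper_force: 61.3
```

Emit:
arm_command --rows '[{"fingers":-1,"x":0.002,"y":0,"z":0,"ax":0,"ay":0,"az":0},{"fingers":-1,"x":0,"y":0,"z":0,"ax":0,"ay":0,"az":0}]'

```text
clock: 19.88
tcp_pos: [0.5035, -0.2333, 0.201]
orientation: [2.537, 1.845, -0.004]
contact_force: [-0.1, -10.2, 2.6]
grip_width: 0.0072
gripper_force: 61.3
```

```bash
python3 -c "
from h import *
wing((.5035,-.233))"
```

```text
t 19.88 p [ 0.5035 -0.2333  0.201 ] x [ 0.308  0.951 -0.005] z [ 0.    -0.005 -1.   ] q [ 0.747  0.384 -0.534  1.868  0.243  0.95  -0.21 ] F [ -0.1 -10.2   2.6] w 0.0072 gf 61.3
to wing, tool: [ 0.0003 -0.0001 -0.    ]
turn needed [ 0.12  0.29 -0.29]
```

Emit:
arm_command --grip_force 90 --rows '[{"fingers":-1,"x":-0.003,"y":0,"z":0,"ax":0,"ay":0,"az":0},{"fingers":-1,"x":0,"y":0,"z":0.003,"ax":0,"ay":0,"az":0},{"fingers":-1,"x":0,"y":0,"z":0.003,"ax":0,"ay":0,"az":0},{"fingers":-1,"x":0,"y":0,"z":0,"ax":0,"ay":0,"az":0}]'

```text
clock: 20.22
tcp_pos: [0.5035, -0.2336, 0.1947]
orientation: [2.536, 1.849, -0.0]
contact_force: [1.0, -4.0, 6.7]
grip_width: 0.0069
gripper_force: 93.7
```

Emit:
arm_command --rows '[{"fingers":-1,"x":0,"y":0,"z":0.002,"ax":0,"ay":0,"az":0},{"fingers":-1,"x":0,"y":0,"z":0.002,"ax":0,"ay":0,"az":0},{"fingers":-1,"x":0,"y":0,"z":0,"ax":0,"ay":0,"az":0}]'

```text
clock: 20.47
tcp_pos: [0.5036, -0.2336, 0.1921]
orientation: [2.536, 1.849, -0.001]
contact_force: [-3.3, -4.6, 12.4]
grip_width: 0.0066
gripper_force: 94.7
```

```bash
python3 -c "
from h import *
wing((.5035,-.233))"
```

```text
t 20.47 p [ 0.5036 -0.2336  0.1921] x [ 0.306  0.952 -0.002] z [ 0.001 -0.003 -1.   ] q [ 0.746  0.396 -0.532  1.876  0.249  0.933 -0.212] F [-3.3 -4.6 12.4] w 0.0066 gf 94.7
to wing, tool: [ 0.0005 -0.0003 -0.    ]
turn needed [ 0.13  0.14 -0.18]
```

Pressed 8.9 mm with the force rising, so it is at the end stop. Now the quarter turn clockwise (tool +z).

Emit:
arm_command --rows '[{"fingers":-1,"x":0,"y":0,"z":0.0005,"ax":0,"ay":0,"az":0},{"fingers":-1,"x":0,"y":0,"z":0,"ax":0,"ay":0,"az":4},{"fingers":-1,"x":0,"y":0,"z":0,"ax":0,"ay":0,"az":5},{"fingers":-1,"x":0,"y":0,"z":0,"ax":0,"ay":0,"az":6},{"fingers":-1,"x":0,"y":0,"z":0,"ax":0,"ay":0,"az":0}]'

```text
clock: 20.88
tcp_pos: [0.5036, -0.2335, 0.192]
orientation: [2.759, 1.494, -0.0]
contact_force: [-4.5, -3.5, 16.5]
grip_width: 0.0067
gripper_force: 95.2
```

```bash
python3 -c "
from h import *
wing((.5035,-.233)); print(r.get_obs()['moment'])"
```

```text
t 20.88 p [ 0.5036 -0.2335  0.192 ] x [ 0.546  0.838 -0.002] z [ 0.002 -0.003 -1.   ] q [ 0.702  0.386 -0.476  1.879  0.221  0.925 -0.455] F [-4.5 -3.5 16.5] w 0.0067 gf 95.2
to wing, tool: [ 0.0004 -0.0003 -0.    ]
turn needed [  0.17   0.13 -15.48]
[-0.75726174  1.07133616  0.06921683]
```

Emit:
arm_command --rows '[{"fingers":-1,"x":0,"y":0,"z":0,"ax":0,"ay":0,"az":6.5},{"fingers":-1,"x":0,"y":0,"z":0,"ax":0,"ay":0,"az":6.5},{"fingers":-1,"x":0,"y":0,"z":0,"ax":0,"ay":0,"az":6.5},{"fingers":-1,"x":0,"y":0,"z":0,"ax":0,"ay":0,"az":6.5},{"fingers":-1,"x":0,"y":0,"z":0,"ax":0,"ay":0,"az":6.5},{"fingers":-1,"x":0,"y":0,"z":0,"ax":0,"ay":0,"az":6.5},{"fingers":-1,"x":0,"y":0,"z":0,"ax":0,"ay":0,"az":6.5},{"fingers":-1,"x":0,"y":0,"z":0,"ax":0,"ay":0,"az":6.5},{"fingers":-1,"x":0,"y":0,"z":0,"ax":0,"ay":0,"az":6.5},{"fingers":-1,"x":0,"y":0,"z":0,"ax":0,"ay":0,"az":6.5}]'

```text
clock: 21.72
tcp_pos: [0.5035, -0.2333, 0.192]
orientation: [3.131, -0.223, 0.003]
contact_force: [-5.6, -2.6, 17.5]
grip_width: 0.0067
gripper_force: 95.3
```

Emit:
arm_command --rows '[{"fingers":-1,"x":0,"y":0,"z":0,"ax":0,"ay":0,"az":5},{"fingers":-1,"x":0,"y":0,"z":0,"ax":0,"ay":0,"az":4},{"fingers":-1,"x":0,"y":0,"z":0,"ax":0,"ay":0,"az":0},{"fingers":-1,"x":0,"y":0,"z":0,"ax":0,"ay":0,"az":0}]'

```text
clock: 22.05
tcp_pos: [0.5035, -0.2333, 0.192]
orientation: [3.106, -0.459, 0.003]
contact_force: [-4.5, -1.8, 17.2]
grip_width: 0.0064
gripper_force: 95.3
```

```bash
python3 -c "
from h import *
wing((.5035,-.233)); print(r.get_obs()['moment'])"
```

```text
t 22.05 p [ 0.5035 -0.2333  0.192 ] x [ 0.957 -0.289  0.002] z [ 0.002 -0.003 -1.   ] q [ 0.493  0.355 -0.213  1.894  0.096  0.9   -1.632] F [-4.5 -1.8 17.2] w 0.0064 gf 95.3
to wing, tool: [-0.0001 -0.0003 -0.    ]
turn needed [ 1.900e-01 -2.000e-02 -8.919e+01]
[-0.48374389  1.09784907 -0.06057658]
```

Emit:
arm_command --grip_force 40 --rows '[{"fingers":-1,"x":0,"y":0,"z":0,"ax":0,"ay":0,"az":1},{"fingers":-1,"x":0,"y":0,"z":-0.002,"ax":0,"ay":0,"az":0},{"fingers":-1,"x":0,"y":0,"z":-0.002,"ax":0,"ay":0,"az":0},{"fingers":-1,"x":0,"y":0,"z":-0.001,"ax":0,"ay":0,"az":0},{"fingers":-1,"x":0,"y":0,"z":0,"ax":0,"ay":0,"az":0},{"fingers":1,"x":0,"y":0,"z":0,"ax":0,"ay":0,"az":0},{"fingers":1,"x":0,"y":0,"z":0,"ax":0,"ay":0,"az":0},{"fingers":1,"x":0,"y":0,"z":0,"ax":0,"ay":0,"az":0},{"fingers":1,"x":0,"y":0,"z":0,"ax":0,"ay":0,"az":0},{"fingers":1,"x":0,"y":0,"z":0,"ax":0,"ay":0,"az":0}]'

```text
clock: 22.88
tcp_pos: [0.5033, -0.2322, 0.1949]
orientation: [3.104, -0.485, 0.001]
contact_force: [0.4, -0.3, -0.0]
grip_width: 0.0668
gripper_force: 0.0
```

Emit:
arm_command --rows '[{"fingers":1,"x":0,"y":0,"z":-0.02,"ax":0,"ay":0,"az":0},{"fingers":1,"x":0,"y":0,"z":-0.03,"ax":0,"ay":0,"az":0},{"fingers":1,"x":0,"y":0,"z":-0.03,"ax":0,"ay":0,"az":0},{"fingers":1,"x":0.04,"y":0,"z":-0.01,"ax":0,"ay":0,"az":0},{"fingers":1,"x":0.04,"y":0,"z":0,"ax":0,"ay":0,"az":0},{"fingers":1,"x":0.04,"y":0,"z":0,"ax":0,"ay":0,"az":0},{"fingers":1,"x":0.04,"y":0,"z":0,"ax":0,"ay":0,"az":0},{"fingers":1,"x":0,"y":0,"z":0,"ax":0,"ay":0,"az":0}]'

```text
clock: 23.55
tcp_pos: [0.6608, -0.2821, 0.2826]
orientation: [-3.104, 0.484, -0.003]
contact_force: [-0.9, 0.9, -0.4]
grip_width: 0.0854
gripper_force: 0.0
```

```bash
python3 - <<'E'
from h import *
st()
f=grab('scene');P=pts(f);Z=P[...,2]
m=np.isfinite(Z)&(abs(P[...,0]-.5035)<.04)&(abs(P[...,1]+.233)<.04)&(Z>.182)&(Z<.21)
q=P[m];print(len(q),cv2.minAreaRect((q[:,:2]*1000).astype(np.float32)),np.percentile(q[:,2],[50,90,100]))
cv2.imwrite('pics/g.png',np.hstack([cv2.resize(f['frame'][150:290,320:460,::-1],(400,400),interpolation=2),cv2.resize(f['frame'][250:390,180:320,::-1],(400,400),interpolation=2)]))
E
```

```text
t 23.55 p [ 0.6608 -0.2821  0.2826] x [ 0.953 -0.304  0.002] z [ 0.002  0.    -1.   ] q [ 0.44   0.535 -0.19   1.39   0.102  1.225 -1.638] F [-0.9  0.9 -0.4] w 0.0854 gf 0.0
60 ((504.7548828125, -227.3020477294922), (11.602121353149414, 31.145055770874023), 82.9888916015625) [0.18939022 0.19264658 0.19379256]
```

View pics/g.png

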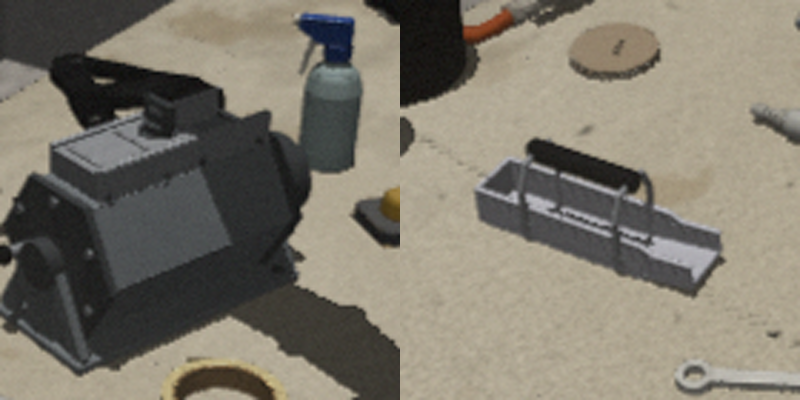

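The left half shows the cover shut over the port with the wing across it at (158,115). The right half shows the scoop flat and empty. I'll check the wing angle in the top view.

```bash
python3 - <<'E'
from h import *
f=grab('top');P=pts(f);Z=P[...,2]
m=np.isfinite(Z)&(abs(P[...,0]-.5035)<.035)&(abs(P[...,1]+.233)<.035)&(Z>.183)&(Z<.21)
q=P[m];print(len(q),cv2.minAreaRect((q[:,:2]*1000).astype(np.float32)),np.percentile(q[:,2],[50,90,100]))
d=q[:,:2]-q[:,:2].mean(0);u,s,v=np.linalg.svd(d);print(np.degrees(np.arctan2(v[0,1],v[0,0])))
E
```

```text
114 ((502.21307373046875, -234.769287109375), (9.604766845703125, 34.20361328125), 72.40025329589844) [0.19181327 0.1939173  0.19668018]
162.44426036727762
```

The wing lies at exactly 90° (162.4°) and sits about 4.5 mm down, so it is caught. I'll hand in.

```bash
python3 -c "
from bench import r
print(r.hand_in())"
```

```text
the job is handed in; nothing more can be done
None
```

The job is handed in, with no verdict returned: the scoop was emptied through the port and no bush was seen outside the barrel, the scoop is back flat on the table, and the cover is shut with its wing head turned 90° and about 4.5 mm down.

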